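Close and lock the mixer's attachment box

TASK

Close the wooden attachment box: flip its cam lever right over to free the sliding cover, push the cover shut over the compartment until its rubber nose is gently squeezed against the white case without being flattened, then flip the lever fully back so that the cover is locked there. Leave the other things where they are.

Things in the scene. Friction and masses are not known exactly. Their poses are not given: they have to be found in the camera images.
- box: Wooden attachment box fixed on the worktop, 166 mm (x) by 370 mm (y), 55 mm high. Origin: under its middle, on the worktop; z up. The cover closes towards its +y. Lever on the ledge along its -x side, nearest the robot; open compartment with a beater in it at x -15 to +70, y -25 to +85 mm; a white case stands on its +y end.
- case_bay (a point): Point on the box's top (fixed to the box, not to the case), at x 23, y 122 mm: middle of the bay of the white plastic case (118 mm wide, 42 thick, 105 tall). The case is clipped in firmly, but at a place that differs each time and is not given: its near face is anywhere within 18 mm in y of this point. Wherever it is, a cover that meets it covers the compartment.
- lever (a joint): Cam lever's angle, rad. 0 = locked, leaning to the box's +x over the cover, 35 degrees above level; 0.96 upright; 1.92 = fully free, leaning to -x, 35 degrees above level. Stops at both ends; stays where left. Drag about 2 N at the ball; below 0.35 its cam bears on the cover's steel flange, so the last part of locking is stiffer. Locked, the cover does not slide; fully free, it does.
- lever_ball (a point): Centre of the black ball, 20 mm in diameter, at the end of the lever, 70 mm from the pivot. The lever is a steel rod 10 mm thick. It swings in the box's x-z plane.
- lever_pivot (a point): The lever's pivot, 76 mm above the worktop, axis along the box's y, at box x -45 mm, y 0. Its bracket reaches up to 89 mm above the worktop, 36 mm long in y.
- cover (a joint): How far the cover has slid to the box's +y, m: 0 = fully open; end of its track 0.135, which it cannot reach because of the case. Free, it slides with a drag of about 7 N and stays where it is left.
- cover_lip (a point): Middle of the top edge of the push lip, a dark wooden bar that stands 22 mm above the cover, 60 mm long (box x) and 10 mm thick (box y), 7 mm from the cover's trailing edge. The cover is a flat board 6 mm thick, 160 mm long, its top 61 mm above the worktop. Push the lip's -y face towards +y.
- nose (a joint): How far the rubber nose along the cover's leading edge is squeezed back, m: 0 = not squeezed (then its front is 15 mm ahead of the board and 168 mm ahead of the middle of the push lip), 0.008 = flattened solid. Springy, 0.7 N per mm; the cover's drag holds it squeezed when the hand leaves the cover. Wanted: 2 to 7 mm, say 4.
- bowl: Copper-toned mixing bowl, 190 mm wide, 100 mm tall; loose bystander. Origin under its middle.
- custard_cup: Glass custard cup, 76 mm wide, 55 mm tall, near the box's far side; loose bystander. Origin under its middle.
- spoon_set: Nested white ceramic measuring spoons, 115 mm long; loose bystander. Origin under them.
- jar: Glass jar with metal cap, 68 mm wide, 110 mm tall; loose bystander. Origin under its middle.
- scraper: Wooden spatula, 240 mm long, lying flat; loose bystander.
- mug: White mug, 80 mm wide, 90 mm tall; loose bystander. Origin under its middle.

How it is judged (in metres and radians):
On the way, in this order (a step that is already met when the one before it is completed fails the run):
1. the lever is flipped over and the cover is free (value of joint lever above 1.6 rad), for 0.1 s.
2. with the lever still free, the cover is pushed up so that its nose is squeezed against the case (value of joint lever above 1.4 rad and value of joint nose above 0.002 m and value of joint cover above 0.06 m), for 0.2 s.
At the end, for the whole second after the job is handed in: The lever is locked (within 0.15 rad of its stop), the cover is shut and at rest (slid more than 60 mm on its scale, over the compartment), with its nose squeezed 2 to 7 mm against the case (value of joint lever below 0.15 rad and value of joint nose between 0.002 and 0.007 m and value of joint cover above 0.06 m and velocity of joint cover between -0.002 and 0.002 m/s and velocity of joint lever between -0.05 and 0.05 rad/s); the robot touches nothing.
It fails at once if a bystander is shifted more than 25 mm (distance of any of bowl, custard_cup, spoon_set, jar, scraper, mug from where it was at the start of the episode above 0.025 m).
It also fails if it takes over 70 s, if anything falls off the work surface, if the arm or the gripper's body presses on something with over 40 N, if the wrist force passes 120 N, or if a joint passes its speed limit or range.

ROBOT

A 6-joint arm with a two-finger parallel gripper is mounted at the origin on the work surface. World frame = base frame: x ahead of the robot, y to its left, z up, the work surface at z = 0. Lengths are in m, angles in degrees, forces in N, time in s.
With the tool pointing down it reaches from about 0.35 to 0.875 m from the base axis. Payload 4.2 kg.
Tool frame: the origin (TCP) lies midway between the tips of the shut fingers; the grasp point (between the pads) lies 19 mm behind it; z points along the fingers, y is the line along which they close (so a half turn about z gives the same grasp; the last joint's range is limited). The gripper opens to 87 mm and grips with 3 to 60 N. Pads are 19 mm wide; open, the fingers measure 117 mm over their backs; the gripper's body (75 mm by 190 mm) begins 51 mm behind the grasp point.
Start: joints at [-56.058, 22.042, 0.453, 0, -68.411, -14.817], TCP at [0.205, -0.59, 0.223] pointing down, gripper open.
Joint ranges: [-179.83, 179.83], [-69.29, 118.12], [-61.27, 80.66], [-181.25, 117.63], [-171.15, -9.14], [-177.46, 177.46]. Speed limits (degrees/s): [159.86, 159.86, 180, 180, 180, 180].

INTERFACE

Orientations are given as a 3x3 rotation matrix whose columns are the frame's x, y, z axes.
In Python, from station import * gives the robot as it stands.
- The arm moves only by the tool move_arm, never from a script. Its argument "targets" is text: rows parted by semicolons, each of 4 numbers parted by spaces: the shift along the world's x, y, z in units of 25 mm (1.0 is 25 mm), then the turn about the world's z in units of 5 degrees (1.0 is 5 degrees). In form: tx ty tz spin; .... A call has 1 to 10 rows; each row shifts and turns the commanded pose from where the row before left it; what a row does not reach is not made up. A row lasts 1/12 s, in which the tool goes at most 41.7 mm and 7.16 degrees, less where a joint would pass 70% of its speed; a pose out of reach is approached as far as the arm can. A call is refused whole if a number of a shift passes 1 or a number of a turn 1, either way. A call with a gripper value outside its range is refused whole. "gripper" is the finger opening in mm, from 0 to 87, set as the call begins (left out, the last holds). The fingers move at their own pace and stop on an object; the grip force is fixed at half the most. Time passes only in rows, so rows that do not move let the fingers close. It gives the time, the measured TCP pose, the force, the opening and the grip force at its end, in the units of the state.
- sense(): the state, without advancing time (a new reading comes with each control period).
- capture(name): name is "scene" or "side" or "wrist"; returns a dict with "image" (400x640x3 uint8, blue, green, red), "fx", "fy", "cx", "cy" (pixels), "world_from_camera" (4x4, takes a point from camera to world coordinates); the wrist camera has in their place "hand_eye" (4x4, takes a point from camera to tool coordinates, whose origin is the TCP and whose axes are the flange's). Camera axes: x right, y up, looking along -z (the intrinsics and any distortion apply to the point x, -y, -z); pixel columns grow to the right and rows downward; lengths in m; the calibration is good to about 2 mm. The wrist camera is an equidistant fisheye: a pixel r from the principal point sees the ray r / f radians off the axis. A picture is of the moment at which its call begins: read the wrist's pose just before it. There is no depth.
- finish_job(): hands the job in; it is judged then, once.
The state is a dict: "time_s": time; "joints": joint angles; "joint_velocities": joint speeds; "effort": joint torques, N m; "tcp_pos": TCP position; "ee_rot": TCP orientation; "wrist_force": force on the tool from outside, world axes, zero at the start; "moment": the same for the moment, N m; "gripper_width": opening from 0.0 (shut) to 1.0 (fully open); "gripper_force": force on a finger pad.
Only numpy, scipy, OpenCV 4.12 (cv2) and the standard library are available. Lean on these libraries where they do the work, as an engineer would, in place of code of your own. Each camera call takes 0.05 s, during which the arm holds its last target. There are 200 camera calls.

## Working session

There is one attempt and no reset: what is moved stays moved. The work goes in short steps, Python scripts to look and compute and a tool call to move; the robot and the scene stay as the last step left them, time stands still between calls to the robot, and variables do not carry over. Pictures are saved under pics/ and viewed, at most 10 in all, crops included, and the job is handed in when it is done.

Besides the shell and the picture viewer there is one more tool, called after "Request:" in YAML: its name, and indented under it one key for each argument. move_arm: Moves the arm, as the interface text tells. Its arguments: {"type":"object","properties":{"targets":{"type":"string"},"gripper":{"type":"number"}},"required":["targets"]}

```bash
mkdir -p pics; python3 - <<'E'
from station import *
import cv2,pickle
s=sense();print({k:s[k] for k in('time_s','tcp_pos','ee_rot','wrist_force','gripper_width')})
d={}
for n in('scene','side'):
    c=capture(n);d[n]=c;cv2.imwrite(f'pics/{n}0.png',c['image']);print(n,c['fx'],c['cx'],c['cy'],c['world_from_camera'])
pickle.dump(d,open('cams.pkl','wb'))
E
```

```text
{'time_s': 0.0, 'tcp_pos': array([ 0.20461218, -0.58992483,  0.22144007]), 'ee_rot': array([[-9.44859360e-01, -3.27475450e-01, -7.87333235e-04],
       [-3.27476389e-01,  9.44857145e-01,  2.04685636e-03],
       [ 7.36222243e-05,  2.19182443e-03, -9.99997595e-01]]), 'wrist_force': array([-0.1318414 ,  0.12264415, -0.54612435]), 'gripper_width': 0.9966526509288034}
scene 408.2902520335124 317.90175175159226 206.94224288863066 [[ 0.01886845 -0.69587641  0.71791364  1.37289459]
 [ 0.99980707  0.01705327 -0.00974747 -0.01264147]
 [-0.00545974  0.71795906  0.69606392  0.82499182]
 [ 0.          0.          0.          1.        ]]
side 510.1163511773367 316.8562193204896 204.38372342009018 [[-0.99627425  0.0534603  -0.06767288  0.51006353]
 [-0.08527981 -0.72755941  0.68072363  1.05122651]
 [-0.01284435  0.68395856  0.72940778  1.24604061]
 [ 0.          0.          0.          1.        ]]
```

View pics/scene0.png

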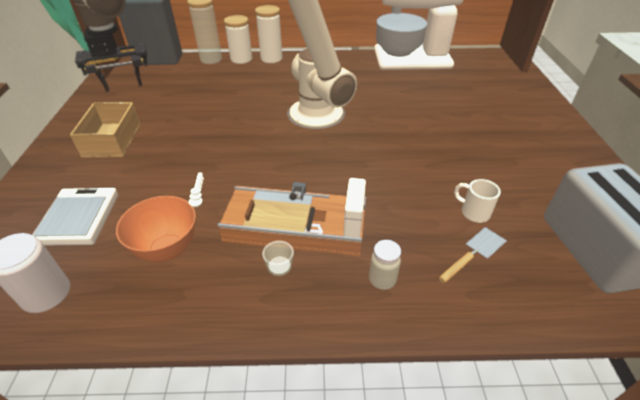

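View pics/side0.png

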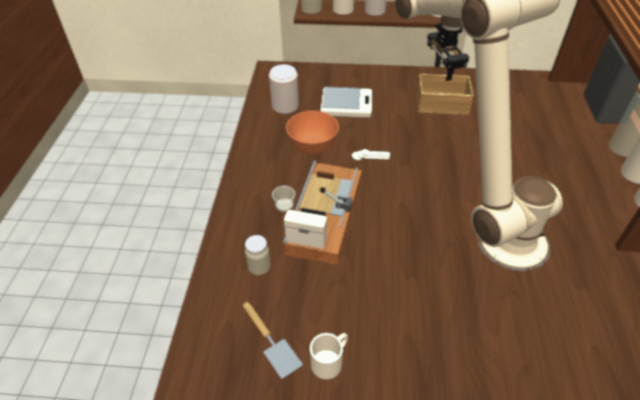

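The scene view shows the box near (295,213), with the lip on the left at (250,210), the lever bracket at (298,190) and the case at (356,195). In the side view the lever ball is near (322,190). I'll enlarge both.

```bash
python3 - <<'E'
import cv2,numpy as np
a=cv2.imread('pics/scene0.png')[165:265,210:380];b=cv2.imread('pics/side0.png')[150:270,265:375]
a=cv2.resize(a,None,fx=4.5,fy=4.5,interpolation=cv2.INTER_CUBIC)
b=cv2.resize(b,None,fx=5,fy=5,interpolation=cv2.INTER_CUBIC)
cv2.imwrite('pics/sc.png',a);cv2.imwrite('pics/sd.png',b)
E
```

```text
(no output)
```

View pics/sc.png

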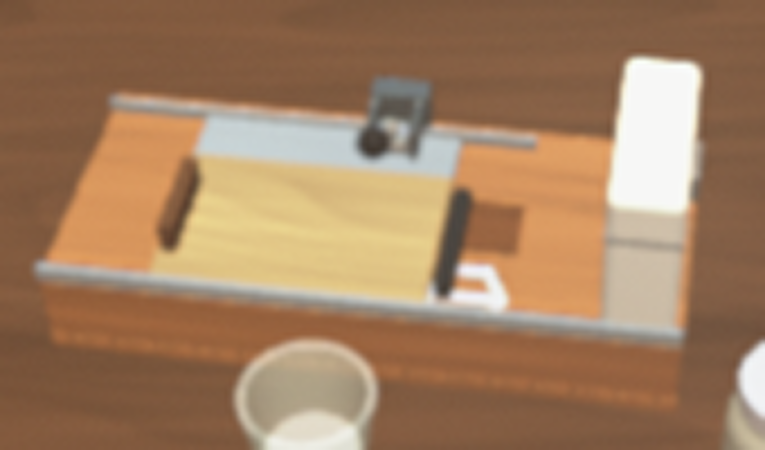

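View pics/sd.png

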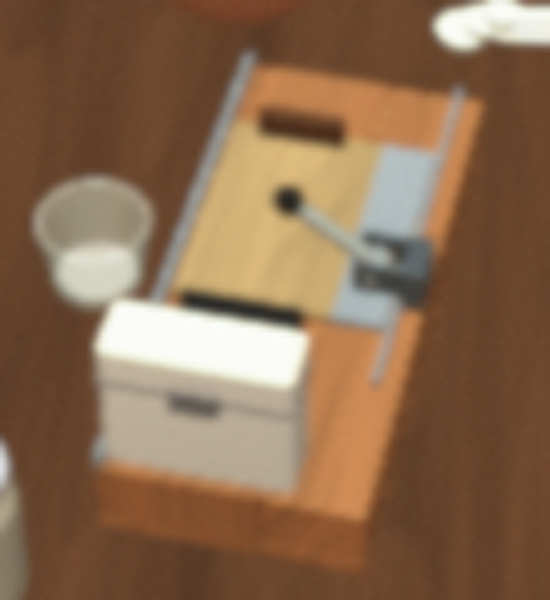

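The enlarged views show the ball at (374,141) in the scene crop and (289,200) in the side crop, and the box corners are clear. Next I fit the box pose to these points, then triangulate the lip and case.

```bash
cat > h.py <<'E'
import numpy as np,pickle
from scipy.optimize import least_squares
d=pickle.load(open('cams.pkl','rb'))
def proj(n,P):
    c=d[n];T=np.linalg.inv(np.array(c['world_from_camera']));p=T[:3,:3]@P+T[:3,3]
    return np.array([c['cx']+c['fx']*p[0]/-p[2],c['cy']+c['fy']*-p[1]/-p[2]])
def px(n,u,v): 
    k,o=(4.5,(210,165)) if n=='scene' else (5,(265,150))
    return np.array([(u+.5)/k-.5+o[0],(v+.5)/k-.5+o[1]])
def plane(n,p,z):
    c=d[n];T=np.array(c['world_from_camera']);r=T[:3,:3]@[(p[0]-c['cx'])/c['fx'],-(p[1]-c['cy'])/c['fy'],-1]
    return T[:3,3]+r*(z-T[2,3])/r[2]
def tf(q,P): 
    a=q[2];return np.array([q[0]+np.cos(a)*P[0]-np.sin(a)*P[1],q[1]+np.sin(a)*P[0]+np.cos(a)*P[1],P[2]])
def inv(q,P):
    a=q[2];x,y=P[0]-q[0],P[1]-q[1];return np.array([np.cos(a)*x+np.sin(a)*y,-np.sin(a)*x+np.cos(a)*y,P[2]])*1000
E
python3 - <<'E'
from h import *
np.set_printoptions(precision=4,suppress=True)
B=(.0123,0,.1162)
obs=[('scene',374,141,B,3),('side',289,200,B,3),('scene',50,340,(.083,-.185,0),1),('scene',678,403,(.083,.185,0),1),
('side',100,520,(.083,.185,0),1),('side',360,565,(-.083,.185,0),1),('side',368,515,(-.083,.185,.055),1),('side',483,102,(-.083,-.185,.055),1)]
f=lambda q:np.concatenate([w*(proj(n,tf(q,P))-px(n,u,v)) for n,u,v,P,w in obs])
r=least_squares(f,[.6,0,0],loss='soft_l1');q=r.x;print(q,np.degrees(q[2]));print(f(q).reshape(-1,2));np.save('q.npy',q)
for n,u,v,z,t in [('scene',192,160,.083,'lip -x end'),('scene',166,238,.083,'lip +x end'),('side',262,110,.083,'lip+x'),('side',345,125,.083,'lip-x'),
 ('side',235,120,.061,'cover +x trail'),('scene',208,117,.061,'flange trail'),('scene',462,140,.061,'flange lead'),
 ('scene',627,60,.16,'case top'),('scene',612,205,.16,'case top'),('side',115,298,.16,'case top'),('side',310,335,.16,'casetop-x')]:
  P=plane(n,px(n,u,v),z);print(t,n,P,inv(q,P))
print('ball',tf(q,B),'pivot',tf(q,(-.045,0,.076)))
# ball triang
import itertools
t=least_squares(lambda P:np.concatenate([proj('scene',P)-px('scene',374,141),proj('side',P)-px('side',289,200)]),[.6,0,.1]);print('ball tri',t.x,t.cost)
E
```

```text
[ 0.591  -0.065  -0.1681] -9.634219299626716
[[-0.6656  2.7142]
 [-0.1424  0.2989]
 [ 1.1739 -0.5149]
 [-0.6015  1.0111]
 [ 0.9442  0.3821]
 [ 1.6573  1.9611]
 [ 0.3901  0.7552]
 [ 1.5314 -0.2982]]
lip -x end scene [ 0.5775 -0.1763  0.083 ] [   5.2522 -111.9762   83.    ]
lip +x end scene [ 0.6418 -0.1847  0.083 ] [  70.0892 -109.584    83.    ]
lip+x side [ 0.6302 -0.1832  0.083 ] [  58.4534 -109.95     83.    ]
lip-x side [ 0.5743 -0.1727  0.083 ] [   1.5303 -108.9831   83.    ]
cover +x trail side [ 0.6499 -0.1954  0.061 ] [  79.8477 -118.7209   61.    ]
flange trail scene [ 0.5148 -0.1749  0.061 ] [ -56.7443 -121.1296   61.    ]
flange lead scene [ 0.5399 -0.0167  0.061 ] [-58.4326  39.0948  61.    ]
case top scene [0.5839 0.077  0.16  ] [-30.816 138.742 160.   ]
case top scene [0.6993 0.0607 0.16  ] [ 85.7685 142.069  160.    ]
case top side [0.6937 0.0629 0.16  ] [ 79.8393 143.2989 160.    ]
casetop-x side [0.579  0.0833 0.16  ] [-36.6389 144.135  160.    ]
ball [ 0.6031 -0.067   0.1162] pivot [ 0.5466 -0.0574  0.076 ]
ball tri [ 0.6026 -0.0661  0.1184] 0.03371072978060753
```

Request:
move_arm:
  targets: "0.7 0.9 0 -0.8;0.7 0.9 0 -0.8;0.7 0.9 0 -0.8;0.7 0.9 0 -0.8;0.7 0.9 0 -0.8;0.7 0.9 0 -0.8;0.7 0.9 0 -0.8;0.7 0.9 0 0;0.7 0.9 0 0;0.7 0.9 0 0"
  gripper: 50

```text
time_s: 0.93
tcp_pos: [0.3802, -0.3641, 0.2222]
ee_rot: [[-0.988, 0.154, -0.001], [0.154, 0.988, 0.001], [0.001, 0.0, -1.0]]
wrist_force: [-0.0, -1.1, -0.7]
gripper_width: 0.58
gripper_force: 0.0
```

Request:
move_arm:
  targets: "0.7 0.9 0 0;0.7 0.9 0 0;0.7 0.9 0 0;0.7 0.9 0 0;0.7 0.9 0 0;0.7 0.9 0 0;0.7 0.9 0 0;0.7 0.9 0 0;0.7 0.9 0 0;0.7 0.9 0 0"

```text
time_s: 1.77
tcp_pos: [0.5552, -0.1391, 0.2221]
ee_rot: [[-0.988, 0.154, -0.001], [0.154, 0.988, 0.0], [0.001, 0.0, -1.0]]
wrist_force: [0.3, -0.1, -0.8]
gripper_width: 0.577
gripper_force: 0.0
```

```bash
python3 - <<'E'
from station import *
import numpy as np
from h import *
np.set_printoptions(precision=4,suppress=True)
s=sense();R=s['ee_rot'];print(s['time_s'],s['tcp_pos'],np.degrees(np.arctan2(R[1,1],R[0,1])),s['wrist_force'],s['joints'])
print((np.array([.603,-.0665,.14])-s['tcp_pos'])/.025)
E
```

```text
1.7667 [ 0.5552 -0.1391  0.2221] 81.13076647882573 [ 0.2816 -0.1202 -0.7861] [   2.1361   16.9698   -7.1369   -0.0138  -65.9453 -100.9998]
[ 1.9133  2.9054 -3.2851]
```

Request:
move_arm:
  targets: "0.6 0.9 0 -0.14;0.6 0.9 0 0;0.71 1 0 0;0 0.1 -0.3 0;0 0 -0.3 0;0 0 0 0"

```text
time_s: 2.27
tcp_pos: [0.6008, -0.0679, 0.2048]
ee_rot: [[-0.986, 0.166, -0.005], [0.166, 0.986, 0.0], [0.005, -0.001, -1.0]]
wrist_force: [0.3, -0.3, -0.4]
gripper_width: 0.573
gripper_force: 0.0
```

```bash
python3 - <<'E'
from station import *
import cv2,numpy as np,pickle
from h import *
np.set_printoptions(precision=4,suppress=True)
s=sense();c=capture('wrist');print(s['tcp_pos'],s['wrist_force'],c['fx'],c['cx'],c['cy'],c['hand_eye'])
cv2.imwrite('pics/w1.png',c['image'])
T=np.array(c['hand_eye']);R=s['ee_rot']
def wp(P):
    p=R.T@(P-s['tcp_pos']);p=T[:3,:3].T@(p-T[:3,3]);v=np.array([p[0],-p[1],-p[2]]);r=np.hypot(v[0],v[1]);th=np.arctan2(r,v[2]);return np.array([c['cx'],c['cy']])+c['fx']*th*v[:2]/r
q=np.load('q.npy')
print('ball',wp(np.array([.603,-.0665,.1162])),'lip',wp(tf(q,(.033,-.111,.083))),'case top ends',wp(tf(q,(-.036,.140,.16))),wp(tf(q,(.082,.140,.16))))
E
```

```text
[ 0.6008 -0.0679  0.2048] [ 0.3144 -0.2911 -0.4019] 309.70691628693146 316.62519032315896 198.7913053643827 [[-0.0004  0.9523  0.3052  0.0851]
 [ 1.      0.0008 -0.0012 -0.0001]
 [-0.0014  0.3052 -0.9523 -0.1623]
 [ 0.      0.      0.      1.    ]]
ball [318.5069 206.6679] lip [209.1214 215.1311] case top ends [499.5183 165.2468] [473.4525 295.128 ]
```

View pics/w1.png

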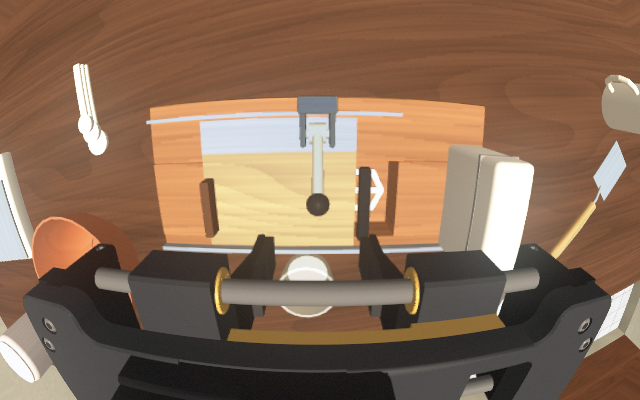

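The wrist view puts the ball at (317,204), about 1 mm from the prediction, and the open fingers straddle it evenly. The near face of the case meets the box top along about (448,145) to (441,245). I'll descend and grip the ball.

Request:
move_arm:
  targets: "0.09 0.04 -0.7 0;0 0 -0.7 0;0 0 -0.7 0;0 0 -0.7 0;0 0 -0.7 0;0 0 -0.5 0;0 0 -0.27 0;0 0 0 0;0 0 0 0"

```text
time_s: 3.07
tcp_pos: [0.6048, -0.0677, 0.1013]
ee_rot: [[-0.986, 0.167, 0.0], [0.167, 0.986, -0.0], [-0.0, -0.0, -1.0]]
wrist_force: [-0.2, 0.1, 0.4]
gripper_width: 0.575
gripper_force: 0.0
```

Request:
move_arm:
  targets: "0 0 0 0;0 0 0 0;0 0 0 0;0 0 0 0;0 0 0 0;0 0 0 0;0 0 0 0;0 0 0 0"
  gripper: 10

```text
time_s: 3.73
tcp_pos: [0.6047, -0.0678, 0.1011]
ee_rot: [[-0.986, 0.166, -0.0], [0.166, 0.986, -0.001], [0.0, -0.001, -1.0]]
wrist_force: [-0.5, -4.5, 2.4]
gripper_width: 0.208
gripper_force: 30.0
```

```bash
python3 - <<'E'
from h import *
np.set_printoptions(precision=1,suppress=True)
q=np.load('q.npy')
# arc of ball in world units of 25mm, per 12 deg step
a=np.radians(np.linspace(35,145,21));P=np.array([tf(q,(-.045+.07*np.cos(t),0,.076+.07*np.sin(t))) for t in a])
np.set_printoptions(precision=2,suppress=True);print(np.diff(P,axis=0)/.025)
print((P-P[0])[[5,10,15,20]]*1000)
# wrist rays for case base & nose in pic 1
tp=np.array([.6008,-.0679,.2048]);R=np.array([[-.986,.166,-.005],[.166,.986,0],[.005,-.001,-1]])
T=np.array([[-.0004,.9523,.3052,.0851],[1,.0008,-.0012,-.0001],[-.0014,.3052,-.9523,-.1623]])
for u,v,z in [(448,145,.055),(441,245,.055),(371,170,.06),(369,235,.06),(203,180,.083),(206,235,.083)]:
    w=np.array([u-316.6,v-198.8]);r=np.hypot(*w);th=r/309.7;c=np.array([w[0]/r*np.sin(th),-w[1]/r*np.sin(th),-np.cos(th)])
    o=R@T[:,3]+tp;k=R@T[:,:3]@c;print(u,v,inv(q,o+k*(z-o[2])/k[2]))
E
```

```text
[[-0.16  0.03  0.21]
 [-0.18  0.03  0.2 ]
 [-0.2   0.03  0.18]
 [-0.21  0.04  0.16]
 [-0.23  0.04  0.14]
 [-0.24  0.04  0.11]
 [-0.25  0.04  0.09]
 [-0.26  0.04  0.06]
 [-0.26  0.04  0.04]
 [-0.26  0.04  0.01]
 [-0.26  0.04 -0.01]
 [-0.26  0.04 -0.04]
 [-0.26  0.04 -0.06]
 [-0.25  0.04 -0.09]
 [-0.24  0.04 -0.11]
 [-0.23  0.04 -0.14]
 [-0.21  0.04 -0.16]
 [-0.2   0.03 -0.18]
 [-0.18  0.03 -0.2 ]
 [-0.16  0.03 -0.21]]
[[ -24.67    4.19   21.94]
 [ -56.53    9.6    29.85]
 [ -88.4    15.01   21.94]
 [-113.06   19.19   -0.  ]]
448 145 [-36.49 140.23  55.  ]
441 245 [ 81.69 146.72  55.  ]
371 170 [-8.26 54.65 60.  ]
369 235 [64.31 56.46 60.  ]
203 180 [  -3.94 -113.56   83.  ]
206 235 [  55.49 -117.34   83.  ]
```

Request:
move_arm:
  targets: "0 0 0 0;0 0 0 0;0 0 0 0;0 0 -0.15 0;0 0 0 0;0 0 0 0"
  gripper: 35

```text
time_s: 4.23
tcp_pos: [0.6045, -0.0666, 0.0965]
ee_rot: [[-0.986, 0.166, -0.001], [0.166, 0.986, 0.0], [0.001, 0.0, -1.0]]
wrist_force: [-0.5, 0.4, -1.1]
gripper_width: 0.395
gripper_force: 0.0
```

Request:
move_arm:
  targets: "0 -0.04 0 0;0 0 0 0;0 0 0 0;0 0 0 0;0 0 0 0;0 0 0 0"
  gripper: 10

```text
time_s: 4.73
tcp_pos: [0.6048, -0.068, 0.097]
ee_rot: [[-0.986, 0.166, 0.0], [0.166, 0.986, 0.0], [-0.0, 0.0, -1.0]]
wrist_force: [-0.3, 0.1, -0.6]
gripper_width: 0.199
gripper_force: 30.0
```

Request:
move_arm:
  targets: "-0.16 0.03 0.21 0;-0.18 0.03 0.2 0;-0.2 0.03 0.18 0;-0.21 0.04 0.16 0;-0.23 0.04 0.14 0;-0.24 0.04 0.11 0;-0.25 0.04 0.09 0;-0.26 0.04 0.06 0;-0.26 0.04 0.04 0;-0.26 0.04 0.01 0"

```text
time_s: 5.57
tcp_pos: [0.5472, -0.0585, 0.1253]
ee_rot: [[-0.986, 0.167, -0.002], [0.167, 0.986, 0.001], [0.002, 0.0, -1.0]]
wrist_force: [4.6, -1.8, -22.6]
gripper_width: 0.2
gripper_force: 30.0
```

Request:
move_arm:
  targets: "-0.26 0.04 -0.06 0;-0.26 0.04 -0.07 0;-0.26 0.04 -0.06 0;-0.25 0.04 -0.09 0;-0.24 0.04 -0.11 0"

```text
time_s: 5.98
tcp_pos: [0.5208, -0.054, 0.1201]
ee_rot: [[-0.986, 0.164, 0.01], [0.164, 0.986, -0.001], [-0.01, 0.0, -1.0]]
wrist_force: [6.0, -5.1, -8.0]
gripper_width: 0.206
gripper_force: 30.0
```

Request:
move_arm:
  targets: "-0.23 0.04 -0.14 0;-0.21 0.04 -0.16 0;-0.2 0.03 -0.18 0;-0.18 0.03 -0.2 0;-0.16 0.03 -0.21 0;0 0 0 0;0 0 0 0"

```text
time_s: 6.57
tcp_pos: [0.4924, -0.0495, 0.0966]
ee_rot: [[-0.986, 0.165, 0.001], [0.165, 0.986, -0.0], [-0.001, -0.0, -1.0]]
wrist_force: [-3.4, -0.3, 4.9]
gripper_width: 0.203
gripper_force: 29.4
```

Request:
move_arm:
  targets: "0 0 0 0;0 0 0 0;0 0 0 0;0 0 0.4 0;0 0 0.8 0;0 0 0.9 0;0 0 0.9 0;0 0 0.6 0;0 0 0 0"
  gripper: 36

```text
time_s: 7.32
tcp_pos: [0.4949, -0.0491, 0.1885]
ee_rot: [[-0.986, 0.166, 0.008], [0.166, 0.986, 0.001], [-0.008, 0.002, -1.0]]
wrist_force: [-0.0, -0.5, 0.0]
gripper_width: 0.411
gripper_force: 0.0
```

Request:
move_arm:
  targets: "0.5 -0.7 0.2 0;0.6 -0.8 0.2 0;0.6 -0.9 0 0;0.6 -0.9 0 0;0.6 -0.9 0 0;0.6 -0.9 0 0;0.5 -0.8 0 0;0.31 -0.46 0 0;0 0 0 0;0 0 0 0"
  gripper: 0

```text
time_s: 8.15
tcp_pos: [0.5997, -0.2087, 0.1931]
ee_rot: [[-0.986, 0.168, -0.003], [0.168, 0.986, 0.001], [0.003, 0.0, -1.0]]
wrist_force: [0.2, -0.1, 1.3]
gripper_width: 0.006
gripper_force: 0.0
```

```bash
python3 - <<'E'
from station import *
import cv2
from h import *
np.set_printoptions(precision=4,suppress=True)
s=sense();q=np.load('q.npy');print(s['tcp_pos'],inv(q,s['tcp_pos']),s['wrist_force'],s['gripper_width'])
b=capture('side')['image'][150:270,265:375];w=cv2.resize(capture('wrist')['image'],None,fx=.5,fy=.5)
c=capture('scene')['image'][155:255,210:380]
c=cv2.resize(c,(440,260),interpolation=cv2.INTER_CUBIC)
b=cv2.resize(b,(360,392),interpolation=cv2.INTER_CUBIC)
im=np.zeros((470,800,3),np.uint8);im[:392,:360]=b;im[:260,360:]=c;im[260:460,360:680]=w
cv2.imwrite('pics/m2.png',im)
E
```

```text
[ 0.5997 -0.2087  0.1931] [  32.6061 -140.2089  193.0942] [ 0.242  -0.1361  1.3352] 0.00614585501738945
```

View pics/m2.png

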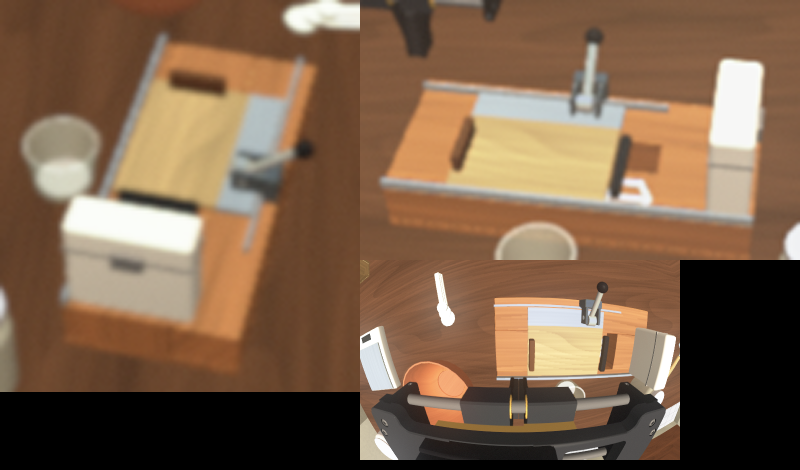

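The lever now leans to −x, with the ball at (305,148) in the left crop, and the cover has not moved. The shut fingers are behind the lip, so I descend and start pushing.

Request:
move_arm:
  targets: "0 0 -0.6 0;0 0 -0.8 0;0 0 -0.8 0;0 0 -0.8 0;0 0 -0.8 0;0 0 -0.7 0;0 0 -0.45 0;0 0 0 0;0 0 0 0"

```text
time_s: 9.05
tcp_pos: [0.6, -0.2081, 0.0715]
ee_rot: [[-0.986, 0.165, -0.0], [0.165, 0.986, -0.0], [0.0, -0.0, -1.0]]
wrist_force: [-0.3, -0.2, 0.1]
gripper_width: 0.003
gripper_force: 0.0
```

Request:
move_arm:
  targets: "0.033 0.197 0 0;0.033 0.197 0 0;0.033 0.197 0 0;0.033 0.197 0 0;0.033 0.197 0 0;0.033 0.197 0 0;0 0 0 0;0 0 0 0"

```text
time_s: 9.72
tcp_pos: [0.6058, -0.1795, 0.0728]
ee_rot: [[-0.986, 0.166, 0.002], [0.166, 0.986, -0.002], [-0.002, -0.001, -1.0]]
wrist_force: [-0.8, -4.2, 2.2]
gripper_width: 0.007
gripper_force: 2.2
```

Request:
move_arm:
  targets: "0.033 0.197 0 0;0.033 0.197 0 0;0.033 0.197 0 0;0.033 0.197 0 0;0.033 0.197 0 0;0.033 0.197 0 0;0.033 0.197 0 0;0.033 0.197 0 0;0 0 0 0;0 0 0 0"

```text
time_s: 10.55
tcp_pos: [0.6122, -0.1399, 0.0725]
ee_rot: [[-0.986, 0.166, 0.002], [0.166, 0.986, -0.001], [-0.002, -0.001, -1.0]]
wrist_force: [-0.7, -4.1, 2.1]
gripper_width: 0.001
gripper_force: 2.3
```

Request:
move_arm:
  targets: "0.013 0.08 0 0;0.013 0.08 0 0;0.013 0.08 0 0;0.013 0.08 0 0"

```text
time_s: 10.88
tcp_pos: [0.6133, -0.1327, 0.0725]
ee_rot: [[-0.986, 0.166, 0.001], [0.166, 0.986, -0.002], [-0.002, -0.001, -1.0]]
wrist_force: [-0.6, -7.5, 2.7]
gripper_width: 0.003
gripper_force: 3.6
```

```bash
python3 - <<'E'
from station import *
import cv2
from h import *
np.set_printoptions(precision=4,suppress=True)
s=sense();q=np.load('q.npy');print(s['time_s'],inv(q,s['tcp_pos']),s['wrist_force'],s['tcp_pos'])
w=capture('wrist');wi=w['image']
b=capture('side')['image'][150:270,265:375]
im=np.zeros((600,800,3),np.uint8);im[:600,:550]=cv2.resize(b,(550,600),interpolation=cv2.INTER_CUBIC)
im[:200,480:800]=cv2.resize(wi,(320,200))
cr=wi[90:290,330:490];im[200:600,480:800]=cv2.resize(cr,None,fx=2,fy=2,interpolation=cv2.INTER_CUBIC)
cv2.imwrite('pics/m3.png',im)
E
```

```text
10.8833 [ 33.3495 -63.0112  72.462 ] [-0.5807 -7.5051  2.7091] [ 0.6133 -0.1327  0.0725]
```

View pics/m3.png

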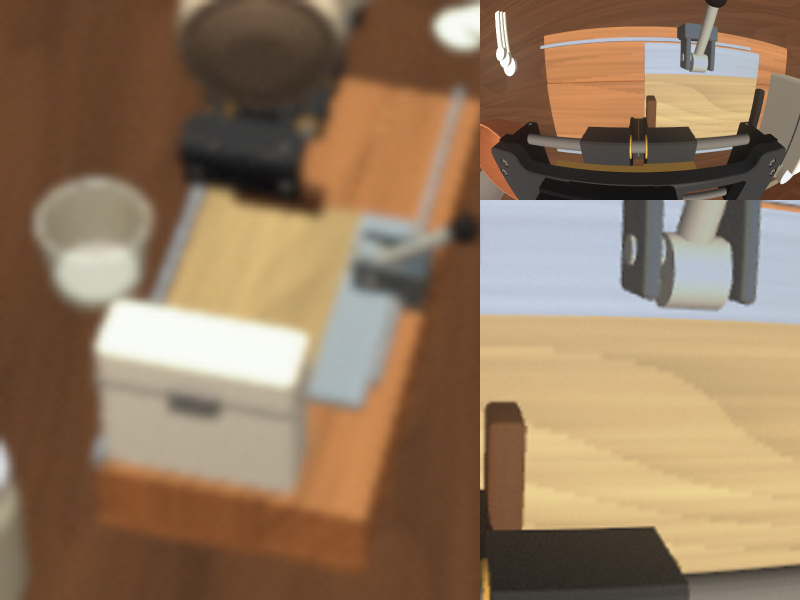

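The lever is still free. The cover's leading edge is some centimetres short of the case, and the moving drag reads about 7.5 N. From here I use small steps and watch the force.

Request:
move_arm:
  targets: "0.007 0.04 0 0;0.007 0.04 0 0;0.007 0.04 0 0;0.007 0.04 0 0"

```text
time_s: 11.32
tcp_pos: [0.614, -0.1287, 0.0724]
ee_rot: [[-0.986, 0.166, 0.001], [0.166, 0.986, -0.002], [-0.001, -0.001, -1.0]]
wrist_force: [-0.1, -6.6, 3.2]
gripper_width: 0.003
gripper_force: 3.6
```

Request:
move_arm:
  targets: "0.007 0.04 0 0;0.007 0.04 0 0;0.007 0.04 0 0;0.007 0.04 0 0"

```text
time_s: 11.65
tcp_pos: [0.6146, -0.1247, 0.0724]
ee_rot: [[-0.986, 0.166, 0.001], [0.166, 0.986, -0.002], [-0.001, -0.001, -1.0]]
wrist_force: [0.3, -6.9, 3.4]
gripper_width: 0.004
gripper_force: 3.6
```

```bash
python3 - <<'E'
from station import *
import cv2
from h import *
np.set_printoptions(precision=4,suppress=True)
s=sense();q=np.load('q.npy');print(s['time_s'],inv(q,s['tcp_pos']),s['wrist_force'],s['tcp_pos'],s['ee_rot'])
w=capture('wrist');wi=w['image'];cv2.imwrite('pics/w4full.png',wi)
cv2.imwrite('pics/w4.png',cv2.resize(wi[120:270,440:640],None,fx=4,fy=4,interpolation=cv2.INTER_CUBIC))
E
```

```text
11.65 [ 33.2767 -54.8974  72.3933] [ 0.2512 -6.8967  3.4205] [ 0.6146 -0.1247  0.0724] [[-0.9861  0.1662  0.001 ]
 [ 0.1662  0.9861 -0.0015]
 [-0.0013 -0.0013 -1.    ]]
```

View pics/w4.png

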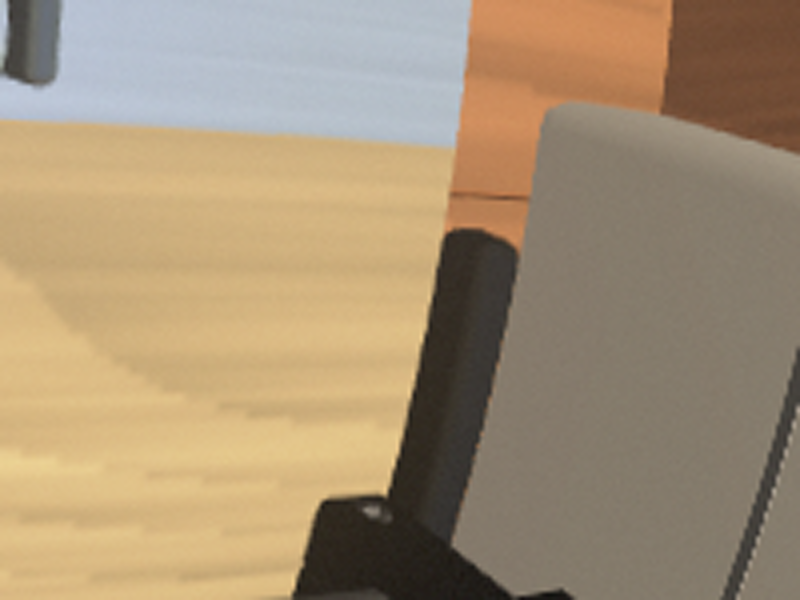

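```bash
cat >> h.py <<'E'
def wray(s,w,u,v,z):
    T=np.array(w['hand_eye']);x=np.array([u-w['cx'],v-w['cy']]);r=np.hypot(*x);th=r/w['fx'];c=np.array([x[0]/r*np.sin(th),-x[1]/r*np.sin(th),-np.cos(th)])
    R=s['ee_rot'];o=R@T[:3,3]+s['tcp_pos'];k=R@T[:3,:3]@c;return o+k*(z-o[2])/k[2]
E
python3 - <<'E'
from h import *
from station import *
np.set_printoptions(precision=1,suppress=True)
q=np.load('q.npy');s=sense();w=capture('wrist');print(s['wrist_force'],inv(q,s['tcp_pos']))
for u,v,z,t in [(546,115,.055,'case'),(534,180,.055,'case'),(470,20,.061,'flange'),(455,148,.061,'flange'),(440,260,.061,'board'),(390,490,.061,'board'),(518,250,.067,'nosetop?'),(518,250,.061,'nosefront61')]:
    print(t,inv(q,wray(s,w,(u+.5)/4-.5+440,(v+.5)/4-.5+120,z)))
E
```

```text
[-0.2 -5.8  3.4] [ 33.3 -54.8  72.4]
case [-34.8 143.7  55. ]
case [-22.  142.8  55. ]
flange [-50.5 112.6  61. ]
flange [-27.5 112.4  61. ]
board [ -7.  113.1  61. ]
board [ 38.4 113.4  61. ]
nosetop? [-10.9 128.4  67. ]
nosefront61 [ -9.4 134.9  61. ]
```

Measured in the same image, the board edge is at y 113, so the nose front is near 128. The case base is at about 143, leaving a gap of roughly 12 to 15 mm. I'll advance 8 mm, then probe by force.

Request:
move_arm:
  targets: "0.007 0.04 0 0;0.007 0.04 0 0;0.007 0.04 0 0;0.007 0.04 0 0;0.007 0.04 0 0;0.007 0.04 0 0;0.007 0.04 0 0;0.007 0.04 0 0"

```text
time_s: 12.42
tcp_pos: [0.616, -0.1167, 0.0724]
ee_rot: [[-0.986, 0.166, 0.001], [0.166, 0.986, -0.002], [-0.001, -0.001, -1.0]]
wrist_force: [-0.1, -7.0, 4.1]
gripper_width: 0.006
gripper_force: 3.6
```

Request:
move_arm:
  targets: "0.007 0.04 0 0;0.007 0.04 0 0"

```text
time_s: 12.58
tcp_pos: [0.6163, -0.1147, 0.0724]
ee_rot: [[-0.986, 0.166, 0.001], [0.166, 0.986, -0.002], [-0.001, -0.001, -1.0]]
wrist_force: [-1.4, -6.5, 3.8]
gripper_width: 0.006
gripper_force: 3.6
```

Request:
move_arm:
  targets: "0.007 0.04 0 0;0.007 0.04 0 0"

```text
time_s: 12.75
tcp_pos: [0.6166, -0.1128, 0.0724]
ee_rot: [[-0.986, 0.166, 0.001], [0.166, 0.986, -0.002], [-0.001, -0.002, -1.0]]
wrist_force: [-1.4, -7.6, 4.1]
gripper_width: 0.006
gripper_force: 4.0
```

Request:
move_arm:
  targets: "0.003 0.02 0 0;0.003 0.02 0 0"

```text
time_s: 12.92
tcp_pos: [0.6167, -0.112, 0.0724]
ee_rot: [[-0.986, 0.166, 0.001], [0.166, 0.986, -0.002], [-0.001, -0.002, -1.0]]
wrist_force: [-1.0, -8.3, 3.4]
gripper_width: 0.004
gripper_force: 4.2
```

Request:
move_arm:
  targets: "0.003 0.02 0 0;0.003 0.02 0 0"

```text
time_s: 13.08
tcp_pos: [0.6169, -0.1112, 0.0724]
ee_rot: [[-0.986, 0.166, 0.001], [0.166, 0.986, -0.002], [-0.001, -0.002, -1.0]]
wrist_force: [-0.9, -8.5, 3.6]
gripper_width: 0.004
gripper_force: 4.5
```

Request:
move_arm:
  targets: "0.003 0.02 0 0;0.003 0.02 0 0;0.003 0.02 0 0"

```text
time_s: 13.33
tcp_pos: [0.617, -0.11, 0.0724]
ee_rot: [[-0.986, 0.166, 0.0], [0.166, 0.986, -0.002], [-0.001, -0.002, -1.0]]
wrist_force: [-0.8, -9.8, 4.2]
gripper_width: 0.002
gripper_force: 5.0
```

Request:
move_arm:
  targets: "0 0 0 0;0 0 0 0;0 0 0 0"

```text
time_s: 13.58
tcp_pos: [0.6171, -0.1099, 0.0724]
ee_rot: [[-0.986, 0.166, 0.001], [0.166, 0.986, -0.002], [-0.001, -0.002, -1.0]]
wrist_force: [-0.6, -8.3, 4.7]
gripper_width: 0.002
gripper_force: 4.6
```

The pad force rose from 3.6 to 5.0 and the tip went about 3.9 mm past first contact, so the squeeze is about 4 mm. I'll back off and go to the lever.

Request:
move_arm:
  targets: "-0.02 -0.15 0 0;-0.047 -0.25 0 0;0 0 0.6 0;0 0 0.8 0;0 0 0.9 0;0 0 0.9 0;0 0 0.9 0;0 0 0.7 0;0 0 0 0"

```text
time_s: 14.33
tcp_pos: [0.6175, -0.1177, 0.1957]
ee_rot: [[-0.986, 0.165, 0.008], [0.165, 0.986, 0.0], [-0.008, 0.002, -1.0]]
wrist_force: [0.7, -0.1, 0.7]
gripper_width: 0.006
gripper_force: 0.0
```

Request:
move_arm:
  targets: "-0.6 0.35 0 0;-0.8 0.46 0 0;-0.8 0.46 0 0;-0.8 0.46 0 0;-0.8 0.46 0 0;-0.7 0.4 0 0;-0.42 0.22 0 0;0 0 0 0;0 0 0 0"
  gripper: 40

```text
time_s: 15.08
tcp_pos: [0.4923, -0.0474, 0.1913]
ee_rot: [[-0.986, 0.165, 0.001], [0.165, 0.986, 0.0], [-0.0, 0.0, -1.0]]
wrist_force: [-0.0, -0.2, 0.5]
gripper_width: 0.452
gripper_force: 0.0
```

```bash
python3 - <<'E'
from station import *
import cv2
from h import *
np.set_printoptions(precision=4,suppress=True)
s=sense();print(s['time_s'],(np.array([.4924,-.0495,.0966])-s['tcp_pos'])/.025,s['ee_rot'][:,1],s['gripper_width'])
w=capture('wrist');wi=w['image'];cv2.imwrite('pics/w5.png',wi)
E
```

```text
15.0833 [ 0.0037 -0.0835 -3.787 ] [0.1653 0.9862 0.0004] 0.4519020290451396
```

View pics/w5.png

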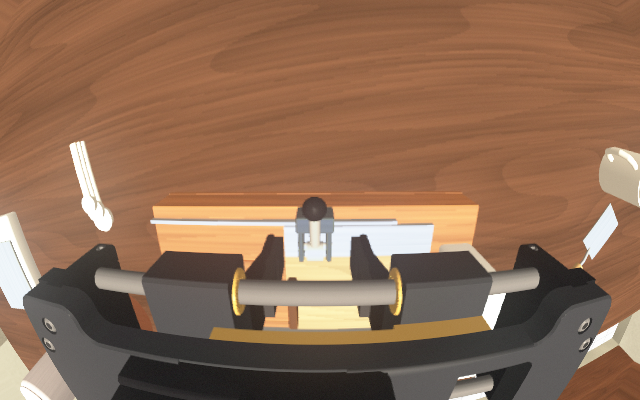

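The ball at (314,208) is centred between the open fingers. I'll descend and grip it.

Request:
move_arm:
  targets: "0 -0.08 -0.6 0;0 0 -0.8 0;0 0 -0.8 0;0 0 -0.8 0;0 0 -0.5 0;0 0 -0.29 0;0 0 0 0;0 0 0 0"

```text
time_s: 15.8
tcp_pos: [0.493, -0.05, 0.0964]
ee_rot: [[-0.986, 0.167, -0.0], [0.167, 0.986, -0.0], [0.0, -0.0, -1.0]]
wrist_force: [-1.0, 0.4, 1.1]
gripper_width: 0.458
gripper_force: 0.0
```

Request:
move_arm:
  targets: "0 0 0 0;0 0 0 0;0 0 0 0;0 0 0 0;0 0 0 0;0 0 0 0"
  gripper: 10

```text
time_s: 16.3
tcp_pos: [0.4926, -0.0496, 0.0972]
ee_rot: [[-0.986, 0.166, 0.001], [0.166, 0.986, 0.0], [-0.001, 0.0, -1.0]]
wrist_force: [-0.7, 1.3, 3.0]
gripper_width: 0.205
gripper_force: 29.8
```

Request:
move_arm:
  targets: "0.16 -0.03 0.2 0;0.18 -0.03 0.19 0;0.2 -0.03 0.17 0;0.21 -0.04 0.15 0;0.23 -0.04 0.13 0;0.24 -0.04 0.11 0;0.25 -0.04 0.08 0;0.26 -0.04 0.05 0;0.26 -0.04 0.03 0;0.26 -0.04 0.01 0"

```text
time_s: 17.13
tcp_pos: [0.5482, -0.059, 0.1242]
ee_rot: [[-0.986, 0.167, -0.002], [0.167, 0.986, 0.0], [0.002, -0.0, -1.0]]
wrist_force: [-1.6, 5.5, -7.0]
gripper_width: 0.202
gripper_force: 30.2
```

Request:
move_arm:
  targets: "0.26 -0.04 -0.01 0;0.26 -0.04 -0.03 0;0.26 -0.04 -0.05 0;0.25 -0.04 -0.08 0;0.24 -0.04 -0.11 0;0.23 -0.04 -0.13 0"

```text
time_s: 17.63
tcp_pos: [0.5847, -0.065, 0.1138]
ee_rot: [[-0.986, 0.167, -0.005], [0.167, 0.986, 0.0], [0.005, -0.001, -1.0]]
wrist_force: [-3.9, 5.3, -2.7]
gripper_width: 0.201
gripper_force: 30.1
```

Request:
move_arm:
  targets: "0.21 -0.04 -0.16 0;0.2 -0.03 -0.18 0;0.18 -0.03 -0.2 0;0.16 -0.03 -0.21 0;0 0 -0.05 0;0 0 0 0;0 0 0 0"

```text
time_s: 18.22
tcp_pos: [0.6054, -0.0684, 0.0949]
ee_rot: [[-0.986, 0.166, 0.001], [0.166, 0.986, -0.0], [-0.001, -0.0, -1.0]]
wrist_force: [-0.6, 3.7, -0.8]
gripper_width: 0.2
gripper_force: 29.9
```

Request:
move_arm:
  targets: "0.05 -0.01 -0.08 0;0.05 -0.01 -0.08 0;0 0 0 0;0 0 0 0"

```text
time_s: 18.55
tcp_pos: [0.6071, -0.0687, 0.0926]
ee_rot: [[-0.986, 0.166, 0.0], [0.166, 0.986, -0.0], [-0.0, -0.0, -1.0]]
wrist_force: [-5.5, 6.4, 7.6]
gripper_width: 0.201
gripper_force: 29.2
```

Request:
move_arm:
  targets: "0.05 -0.01 -0.08 0;0.05 -0.01 -0.08 0;0 0 0 0;0 0 0 0"

```text
time_s: 18.88
tcp_pos: [0.6089, -0.0691, 0.0903]
ee_rot: [[-0.986, 0.165, -0.001], [0.165, 0.986, -0.001], [0.001, -0.001, -1.0]]
wrist_force: [-9.2, 6.8, 17.2]
gripper_width: 0.195
gripper_force: 28.7
```

The force climbs steadily to about 20 N while the ball slips in the pads, so the lever is at its stop. I'll release it and check.

Request:
move_arm:
  targets: "0 0 0 0;0 0 0 0;0 0 0 0;0 0 0 0;0 0 0 0"
  gripper: 40

```text
time_s: 19.3
tcp_pos: [0.61, -0.0699, 0.0862]
ee_rot: [[-0.986, 0.167, 0.0], [0.167, 0.986, -0.001], [-0.0, -0.0, -1.0]]
wrist_force: [-0.4, -0.5, 0.1]
gripper_width: 0.435
gripper_force: 0.0
```

Request:
move_arm:
  targets: "0 0 0.4 0;0 0 0.8 0;0 0 0.9 0;0 0 0.9 0;0 0 0.9 0;0 0 0.5 0;0 0 0 0;0 0 0 0;0 0 0 0;0 0 0 0"

```text
time_s: 20.13
tcp_pos: [0.6089, -0.0693, 0.1947]
ee_rot: [[-0.986, 0.167, -0.003], [0.167, 0.986, -0.0], [0.003, -0.001, -1.0]]
wrist_force: [-0.3, -0.1, -0.3]
gripper_width: 0.46
gripper_force: 0.0
```

```bash
python3 - <<'E'
from station import *
import cv2
from h import *
np.set_printoptions(precision=4,suppress=True)
s=sense();print(s['time_s'],s['tcp_pos'],s['ee_rot'],s['wrist_force'])
wi=capture('wrist')['image'];cv2.imwrite('pics/w6.png',cv2.resize(wi[80:280,240:500],None,fx=3,fy=3,interpolation=cv2.INTER_CUBIC))
E
```

```text
20.1333 [ 0.6089 -0.0693  0.1947] [[-0.986   0.1665 -0.003 ]
 [ 0.1665  0.986  -0.0001]
 [ 0.0029 -0.0006 -1.    ]] [-0.3239 -0.0843 -0.319 ]
```

View pics/w6.png

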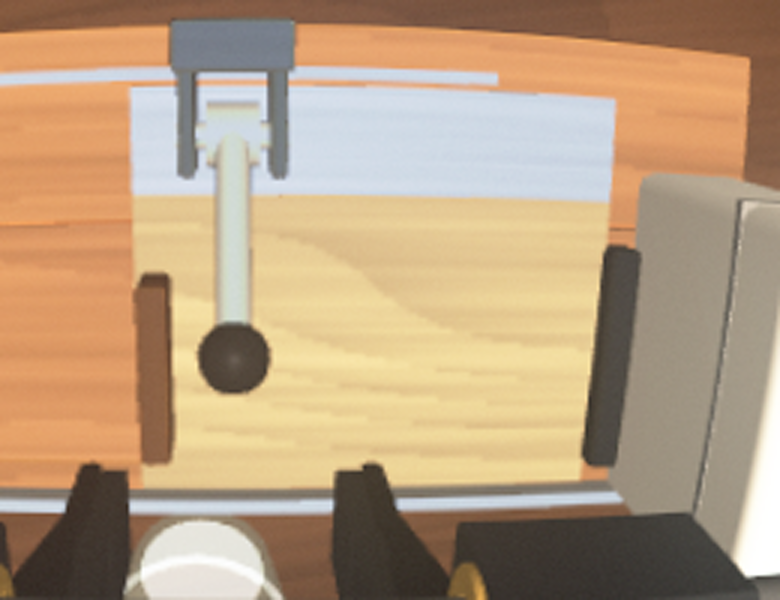

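The lever leans over the cover again, with the ball at (233,358). The nose at (610,355) meets the case, whose base edge is near x=637. I'll check both against the calibration.

```bash
python3 - <<'E'
from h import *
from station import *
np.set_printoptions(precision=1,suppress=True)
q=np.load('q.npy');s=sense();w=capture('wrist')
for u,v,z,t in [(233,358,.1162,'ball'),(615,110,.061,'flange lead'),(608,225,.061,'lead'),(580,480,.061,'lead'),(131,100,.061,'trail'),(135,300,.061,'trail'),(638,190,.055,'case base'),(635,235,.055,'case base'),(610,485,.055,'case base')]:
    print(t,inv(q,wray(s,w,(u+.5)/3-.5+240,(v+.5)/3-.5+80,z)))
E
```

```text
ball [ 10.6  -0.5 116.2]
flange lead [-58.8 127.1  61. ]
lead [-19.4 127.4  61. ]
lead [ 75.5 128.1  61. ]
trail [-57.5 -32.7  61. ]
trail [  8.1 -32.7  61. ]
case base [-31.4 140.6  55. ]
case base [-15.3 140.9  55. ]
case base [ 80.9 143.8  55. ]
```

The board edge is still where the push left it (127.4, matching the tip's travel). The nose front, taken at nose-top height, is about 10 to 11 mm ahead of it. That agrees with the force reading of about 4 mm squeeze. The ball is within 2 mm of its locked place, so I hand in the job.

```bash
python3 -c "
from station import *
print(finish_job())"
```

```text
the job is handed in; nothing more can be done
None
```

I handed the job in with the cover shut over the compartment, its nose squeezed about 4 mm against the case by the force readings, and the lever locked at its stop; the hand-in gave no verdict.

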